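# Shut the tilt-out bin under the granite ledge and bolt it

## Task

Push the grey tilt-out bin gently shut. Then slide its spring-loaded barrel bolt across, feel for the notch, turn the handle fully down into it so that the bolt stays across by itself, and let go. Never force the handle where it is blocked, and leave the things on the ledge alone.

Things in the scene. Friction and masses are not known exactly. Their poses are not given: they have to be found in the camera images.
- ledge: Speckled granite ledge, 270 mm deep (x), 560 mm wide (y), top 140 mm above the work surface, on white panels; fixed. Origin: on the work surface, in the plane of the slab's front edge, mid-width. Its x points away from the robot, into the ledge, y to the left, z up; all directions named below are in this frame.
- bin (a joint): Tilt (rad) of the grey bin in the ledge's front: 0 = shut (rubber-buffered stop), growing as its top leans out towards -x; starts ajar. Front panel 400 mm wide, 125 high, 12 thick, its middle 55 mm right (-y) of the ledge's. Hinge line along y, 10 mm above the work surface, 8 mm before the slab's edge. Stiff: its top needs 3 to 6 N and stays where left.
- keeper (a point): Middle of the steel keeper loop, 24 mm wide (y), on the bin's top edge; it reaches 9 mm above this point, which lies on the bolt's axis when the bin is shut. The bolt can enter only then. Moves with the bin.
- bin_push (a point): Point on the outside (front) face of the bin's front panel, 10 mm below its top edge, 45 mm right of the panel's middle; a good place to push in the +x direction, with well under 25 N. Moves with the bin.
- bolt_axis (a point): Fixed point on the barrel bolt's axis (along y), abreast of the handle's starting place, 158 mm above the work surface, 18 mm above the ledge top. The ledge's things stand about 45 mm or more behind it.
- bolt (a joint): Travel (m) of the steel bolt rod: 0 = drawn back, growing as it slides right (-y) into the keeper, 0.06 at most. A spring pushes it back with about 2 N at the start, 5 N when across; friction adds about 1 N. The travel at which the handle faces the notch differs from bolt to bolt, anywhere from 26 to 52 mm, and has to be felt (or seen); the bolt can also run past it.
- handle (a joint): Turn (rad) of the handle: 0 = up, growing as it swings forward and down (-x); pi/2 = level, 1.72 = its limit. The notch is a 11 mm gap in the guide for the 8 mm stem, open at the top; off the notch the handle is blocked at about 0.5 rad, over it it turns freely (about 1 N at the knob). Fully down, the notch's walls hold the bolt against its spring.
- mount: Flat steel base plate of the bolt, fixed on the ledge's front edge. It carries the dark steel guide: an upright strip along y, 12 to 18 mm before the bolt's axis, its top 14 mm above the axis, with the one notch that takes the handle. Where along the plate the guide sits varies and this pose does not tell. Pressing the stem on the guide with over 30 N (9 N at the knob) bends it.
- knob (a point): Centre of the black ball knob, 20 mm in diameter, on the end of the handle's 8 mm steel stem, 60 mm from the bolt's axis. The knob turns easily within a grip that holds its left and right sides (along y).
- plate_low: Lower of two stacked white plates, 164 mm across, 10 mm thick, on the ledge; origin under its centre. Leave alone.
- plate_top: Upper plate of the stack, same size; origin under its centre. Leave alone.
- container: Small lidded glass container, 82 mm across, 56 mm high, on the ledge; origin under its centre. Leave alone.
- spoon: Steel tablespoon, 190 mm long, lying on the ledge. Leave alone.
- trivet: Round orange silicone trivet, 136 mm across, 7 mm thick, on the ledge; origin under its centre. Leave alone.

How it is judged:
By the outcome, as a careful person would: the job done as asked, in the order asked, and still so for the second after the job is handed in, with the robot touching nothing.
It also fails if it takes over 72 s, if anything falls off the work surface, if the arm or the gripper's body presses on something with over 40 N, if the wrist force passes 120 N, or if a joint passes its speed limit or range.

## Robot

A 6-joint arm with a two-finger parallel gripper is mounted at the origin on the work surface. World frame = base frame: x ahead of the robot, y to its left, z up, the work surface at z = 0. Lengths are in m, angles in degrees, forces in N, time in s.
With the tool pointing down it reaches from about 0.4 to 0.825 m from the base axis. Payload 7 kg.
Tool frame: the origin (TCP) lies midway between the tips of the shut fingers; the grasp point (between the pads) lies 19 mm behind it; x points along the fingers, z is the direction in which the jaws open and shut, and the axes are right-handed (so a half turn about x gives the same grasp; the last joint's range is limited). The gripper opens to 88 mm and grips with 3 to 60 N. Pads are 19 mm wide; open, the fingers measure 130 mm over their backs; the gripper's body (78 mm by 193 mm) begins 47 mm behind the grasp point.
Start: joints at [-51.217, 20.546, 0.682, 0, -70.136, -16.507], TCP at [0.256, -0.625, 0.227] pointing down, gripper open.
Joint ranges: [-176.03, 176.03], [-82.01, 121.73], [-58.28, 71.71], [-173.87, 95.51], [-174.79, -0.11], [-173.66, 173.66]. Speed limits (degrees/s): [136.94, 136.94, 172.46, 180, 180, 180].

## Interface

Orientations are given as [roll, pitch, yaw] about the fixed x, y, z axes, in that order (R = Rz(yaw) Ry(pitch) Rx(roll)).
In Python, from plant import ctrl gives the robot as it stands. The module is installed in compiled form; this text tells all that it offers.
- The arm moves only by the tool servo_tool, never from a script. Its argument "deltas" is a list of rows, each a list of 3 entries, a list of its own where there are three numbers: the turn, a rotation vector about the tool's x, y, z in degrees, then the shift along the tool's x, y, z in cm, then the finger opening in cm, from 0 to 8.76. A call has 1 to 5 rows; each row is the pose to reach, as a shift and turn from the pose measured when the call began, along the tool's axes at that moment; what a row does not reach only later rows make up. A row lasts 1/10 s, in which the tool goes at most 50 mm and 8.59 degrees, less where a joint would pass 70% of its speed; a pose out of reach is approached as far as the arm can. A call with a gripper value outside its range is refused whole. The fingers move at their own pace and stop on an object; the grip force is fixed at half the most. Time passes only in rows, so rows that repeat a pose let the fingers close. It gives the time, the measured TCP pose, the force and the opening at its end, in the units of the state.
- ctrl.get_obs(): the state, without advancing time (a new reading comes with each control period).
- ctrl.snapshot(name): name is "side" or "top" or "wrist"; returns a dict with "image" (384x512x3 uint8, red, green, blue), "vertical_fov" (degrees; the focal length in pixels is half the picture's height over the tangent of half this angle, whatever the lens; pixels are square), "cx", "cy" (the principal point, pixels), "k1" (the pictures are not rectified: a ray, as slopes to the right and down, at radius r is drawn at 1 + k1 r^2 times it, then the intrinsics apply), "rvec" (rotation vector, rad) and "tvec" (3), from world to camera coordinates, as OpenCV has them. Camera axes: x right, y down, z forward; pixel columns grow to the right and rows downward; lengths in m; the calibration is good to about 2 mm. A picture is of the moment at which its call begins. There is no depth.
- ctrl.close_job(): hands the job in, once; it reports no verdict.
The state is a dict: "clock": time; "joint_pos": joint angles; "qvel": joint speeds; "tau": joint torques, N m; "tool_pos": TCP position; "orientation": TCP orientation; "force": force on the tool from outside, world axes, zero at the start; "moment": the same for the moment, N m; "opening": finger opening in m.
Only numpy, scipy, OpenCV 4.12 (cv2) and the standard library are available. Lean on these libraries where they do the work, as an engineer would, in place of code of your own. Each camera call takes 0.05 s, during which the arm holds its last target. There are 200 camera calls.

## Working session

There is one attempt and no reset: what is moved stays moved. The work goes in short steps, Python scripts to look and compute and a tool call to move; the robot and the scene stay as the last step left them, time stands still between calls to the robot, and variables do not carry over. Pictures are saved under pics/ and viewed, on a budget of 10 in all, crops included, one or two more only if the job needs it, and the job is handed in when it is done.

Besides the shell and the picture viewer there is one more tool, called by a JSON object that holds its "op" and its "data". servo_tool: Moves the arm, as the interface text tells. Its arguments: {"type":"object","properties":{"deltas":{"type":"array","items":{"type":"array"}}},"required":["deltas"]}

```bash
mkdir -p pics
cat > h.py <<'E'
import numpy as np, cv2
from plant import ctrl
from scipy.spatial.transform import Rotation as R
def snap(n,f=None):
    s=ctrl.snapshot(n)
    if f: cv2.imwrite(f'pics/{f}.png',s['image'][:,:,::-1])
    return s
def cam(s):
    f=192/np.tan(np.radians(s['vertical_fov'])/2)
    return f,R.from_rotvec(np.ravel(s['rvec'])).as_matrix(),np.ravel(s['tvec'])
def ray(s,u,v):
    f,M,t=cam(s); p=np.array([(u-s['cx'])/f,(v-s['cy'])/f]); q=p.copy()
    for _ in range(20): q=p/(1+s['k1']*(q@q))
    return -M.T@t, M.T@np.array([*q,1])
def proj(s,X):
    f,M,t=cam(s); c=M@np.asarray(X)+t; q=c[:2]/c[2]; q=q*(1+s['k1']*(q@q)); return q*f+[s['cx'],s['cy']]
def onz(s,u,v,z):
    o,d=ray(s,u,v); return o+d*(z-o[2])/d[2]
def tri(a,pa,b,pb):
    o1,d1=ray(a,*pa);o2,d2=ray(b,*pb); d1/=np.linalg.norm(d1);d2/=np.linalg.norm(d2)
    A=np.c_[d1,-d2]; k=np.linalg.lstsq(A,o2-o1,rcond=None)[0]
    x,y=o1+k[0]*d1,o2+k[1]*d2; return (x+y)/2,np.linalg.norm(x-y)
def totool(v):
    "world vector (m) -> tool axes, cm"
    r=R.from_euler('xyz',ctrl.get_obs()['orientation'],degrees=True); return r.inv().apply(v)*100
E
python3 - <<'E'
from h import *
o=ctrl.get_obs(); print(o)
for n in('side','top'):
    s=snap(n,n+'0'); print(n,s['vertical_fov'],s['k1'],(-cam(s)[1].T@cam(s)[2]).round(3),ray(s,256,192)[1].round(2))
E
```

```text
{'clock': 0.0, 'joint_pos': array([-5.12161870e+01,  2.05907677e+01,  6.33287815e-01, -2.12676813e-02,
       -7.01353185e+01, -1.65070855e+01]), 'qvel': array([-0.05533131, -0.09529942, -0.05963911, -0.02202972,  0.01259414,
        0.09123238]), 'tau': array([ 8.17793098e-04, -5.82723856e+01,  2.93053257e+01,  6.99770093e+00,
        6.81267818e-03, -7.71120222e-05]), 'tool_pos': array([ 0.25567399, -0.62416976,  0.22562292]), 'orientation': array([  4.35045966,  89.90507158, 116.61994418]), 'force': array([-0.41148501,  0.38951609, -0.01184128]), 'moment': array([-0.02490744,  0.01418822, -0.03374134]), 'opening': 0.08782880070381674}
side 52.669424353840746 -0.11455957326862992 [ 0.574 -0.47   0.67 ] [ 0.11  0.67 -0.73]
top 46.551848285303414 -0.1322589794097492 [0.506 0.013 0.949] [ 0.17  0.03 -0.98]
```

View pics/side0.png

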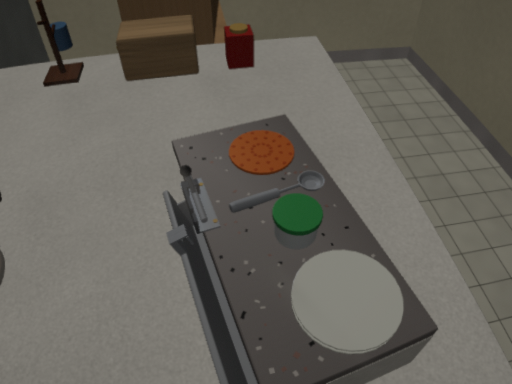

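View pics/top0.png

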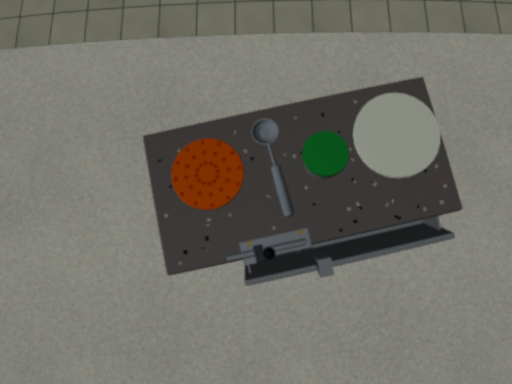

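Side view: knob at about (186,171), keeper at (178,236). Top view: knob at (269,253), keeper at (324,267), slab corners at roughly (145,135), (424,80), (460,208) and (169,270). The bin is ajar. I'll measure next, using one enlarged composite.

Run:
```python
from h import *
t,s=snap('top'),snap('side')
C=[onz(t,*p,.14) for p in[(145,135),(424,80),(460,208),(169,270)]]
for c in C: print(c.round(3))
print([np.linalg.norm(C[i]-C[i-1]).round(3) for i in range(4)])
print('knob',tri(t,(269,253),s,(186,171)),'keeper',tri(t,(324,267),s,(178,236)))
f=lambda s,x,y:cv2.resize(s['image'][y:y+75,x:x+100,::-1],(800,600),interpolation=cv2.INTER_CUBIC)
a=cv2.resize(t['image'][225:285,225:345,::-1],(800,400),interpolation=cv2.INTER_CUBIC)
b=cv2.resize(s['image'][160:250,160:220,::-1],(400,600),interpolation=cv2.INTER_CUBIC)
c=np.zeros((600,800,3),np.uint8); c[:,:400]=b; c[:200,400:]=cv2.resize(a,(400,200)); cv2.imwrite('pics/c1.png',c)
```

```text
[0.762 0.253 0.14 ]
[ 0.862 -0.292  0.14 ]
[ 0.608 -0.338  0.14 ]
[0.506 0.201 0.14 ]
[np.float64(0.261), np.float64(0.553), np.float64(0.258), np.float64(0.548)]
knob (array([0.53179872, 0.01873686, 0.21548883]), np.float64(0.0003418559591277573)) keeper (array([ 0.50749953, -0.0762689 ,  0.16250005]), np.float64(0.0005485448800585051))
```

View pics/c1.png

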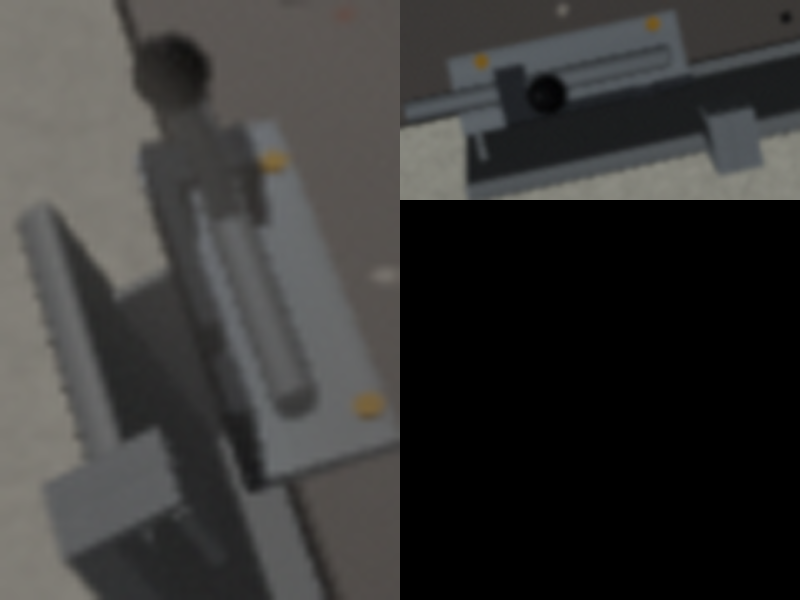

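```bash
cat >> h.py <<'E'
yaw=np.radians(10.5); LX=np.array([np.cos(yaw),np.sin(yaw),0]); LY=np.array([-LX[1],LX[0],0]); O=np.array([.557,-.0685,0])
def W(x,y,z): return O+x*LX+y*LY+[0,0,z]
def L(p): d=np.asarray(p)-O; return np.array([d@LX,d@LY,d[2]])
def need(p):
    o=ctrl.get_obs(); r=R.from_euler('xyz',o['orientation'],degrees=True)
    X=np.array([0,0,-1]); out=[]
    for sg in(1,-1):
        Z=sg*LY; T=R.from_matrix(np.c_[X,np.cross(Z,X),Z]); out.append((r.inv()*T).as_rotvec(degrees=True).round(1))
    print('turn',out,'shift',totool(p-o['tool_pos']).round(2),'j6',o['joint_pos'][5].round(1),'tcpL',L(o['tool_pos']).round(4),'F',o['force'].round(1),o['clock'])
E
python3 - <<'E'
from h import *
need(W(-.10,-.115,.226)); need(W(-.10,-.115,.11))
print(L([.5318,.0187,.2155]),L([.5075,-.0763,.1625]))
E
```

```text
turn [array([11.8,  0.1, -0. ]), array([-1.682e+02,  0.000e+00,  1.000e-01])] shift [ 2.000e-02 -3.681e+01  3.080e+01] j6 -16.5 tcpL [-0.3975 -0.4917  0.226 ] F [-1.   0.4 -0.5] 0.2
turn [array([11.8,  0.1, -0. ]), array([-1.682e+02,  0.000e+00,  1.000e-01])] shift [ 11.62 -36.81  30.79] j6 -16.5 tcpL [-0.3975 -0.4917  0.226 ] F [-1.   0.4 -0.5] 0.2
[-0.00888709  0.09033216  0.2155    ] [-0.05009256  0.00135127  0.1625    ]
```

{"op": "servo_tool", "data": {"deltas": [[[8, 0, 0], [0, -3.6, 3], 0], [[11.8, 0, 0], [0, -7.5, 6.2], 0], [[11.8, 0, 0], [0, -11, 9.2], 0], [[11.8, 0, 0], [0, -14.7, 12.3], 0], [[11.8, 0, 0], [0, -18.4, 15.4], 0]]}}

```text
clock: 0.7
tool_pos: [0.3681, -0.4104, 0.2261]
orientation: [12.5, 89.9, 112.9]
force: [0.7, -0.3, -0.5]
opening: 0.0532
```

```bash
python3 -c "
from h import *
need(W(-.10,-.115,.11))"
```

```text
turn [array([-0. ,  0.1, -0. ]), array([ 1.8e+02, -0.0e+00, -1.0e-01])] shift [ 11.62 -14.8   18.67] j6 -51.8 tcpL [-0.2481 -0.3017  0.2261] F [ 0.7 -0.3 -0.5] 0.7
```

{"op": "servo_tool", "data": {"deltas": [[[0, 0, 0], [0, -3, 4], 0], [[0, 0, 0], [3, -6, 8], 0], [[0, 0, 0], [6, -9.5, 12], 0], [[0, 0, 0], [9, -12.5, 15.5], 0], [[0, 0, 0], [11.5, -14.8, 18.7], 0]]}}

```text
clock: 1.2
tool_pos: [0.4719, -0.2148, 0.1227]
orientation: [-61.4, 89.9, 39.0]
force: [1.8, 0.0, 0.2]
opening: 0.0136
```

```bash
python3 -c "
from h import *
need(W(-.10,-.115,.11))"
```

```text
turn [array([-0. ,  0. ,  0.1]), array([ 1.8e+02,  1.0e-01, -0.0e+00])] shift [ 1.27 -1.03  1.34] j6 -76.7 tcpL [-0.1103 -0.1284  0.1227] F [1.8 0.  0.2] 1.2
```

{"op": "servo_tool", "data": {"deltas": [[[0, 0, 0], [1.2, -1, 1.3], 0], [[0, 0, 0], [1.2, -2, 1.3], 0], [[0, 0, 0], [1.2, -3, 1.3], 0], [[0, 0, 0], [1.2, -3.5, 1.3], 0], [[0, 0, 0], [1.2, -4, 1.3], 0]]}}

```text
clock: 1.7
tool_pos: [0.5096, -0.1955, 0.1114]
orientation: [-82.3, 89.9, 18.1]
force: [0.4, -0.3, -0.9]
opening: 0.0005
```

{"op": "servo_tool", "data": {"deltas": [[[0, 0, 0], [0, -0.5, 0], 0], [[0, 0, 0], [0, -0.8, 0], 0], [[0, 0, 0], [0, -1.1, 0], 0], [[0, 0, 0], [0, -1.4, 0], 0], [[0, 0, 0], [0, -1.7, 0], 0]]}}

```text
clock: 2.2
tool_pos: [0.5262, -0.1926, 0.1115]
orientation: [-81.2, 89.9, 19.2]
force: [-2.7, -0.3, 1.2]
opening: 0.0003
```

```bash
python3 -c "
from h import *
need(W(-.02,-.115,.11))"
```

```text
turn [array([-0.1,  0. ,  0.1]), array([179.9,   0.2,  -0. ])] shift [ 0.16 -3.28  0.14] j6 -79.5 tcpL [-0.0528 -0.1164  0.1115] F [-2.7 -0.3  1.2] 2.2
```

{"op": "servo_tool", "data": {"deltas": [[[0, 0, 0], [0, -0.3, 0], 0], [[0, 0, 0], [0, -0.6, 0], 0], [[0, 0, 0], [0, -0.9, 0], 0], [[0, 0, 0], [0, -1.2, 0], 0], [[0, 0, 0], [0, -1.5, 0], 0]]}}

```text
clock: 2.7
tool_pos: [0.5414, -0.1897, 0.1115]
orientation: [-81.1, 89.9, 19.3]
force: [-2.0, 0.6, 1.3]
opening: 0.0005
```

{"op": "servo_tool", "data": {"deltas": [[[0, 0, 0], [0, -0.15, 0], 0], [[0, 0, 0], [0, -0.3, 0], 0], [[0, 0, 0], [0, -0.45, 0], 0], [[0, 0, 0], [0, -0.6, 0], 0], [[0, 0, 0], [0, -0.7, 0], 0]]}}

```text
clock: 3.2
tool_pos: [0.5484, -0.1884, 0.1115]
orientation: [-80.3, 89.9, 20.1]
force: [-2.0, 0.1, 0.7]
opening: 0.0004
```

{"op": "servo_tool", "data": {"deltas": [[[0, 0, 0], [0, -0.1, 0], 0], [[0, 0, 0], [0, -0.2, 0], 0], [[0, 0, 0], [0, -0.3, 0], 0], [[0, 0, 0], [0, -0.4, 0], 0]]}}

```text
clock: 3.6
tool_pos: [0.5495, -0.1882, 0.1113]
orientation: [73.2, 89.8, 173.5]
force: [-12.9, -1.1, 10.0]
opening: 0.0006
```

{"op": "servo_tool", "data": {"deltas": [[[0, 0, 0], [0, -0.1, 0], 0], [[0, 0, 0], [0, -0.2, 0], 0], [[0, 0, 0], [0, -0.3, 0], 0]]}}

```text
clock: 3.9
tool_pos: [0.5494, -0.1882, 0.1112]
orientation: [79.9, 89.5, -179.7]
force: [-13.9, -1.4, 12.3]
opening: 0.0004
```

{"op": "servo_tool", "data": {"deltas": [[[0, 0, 0], [0, 1, 0], 0], [[0, 0, 0], [0, 3, 0], 0], [[0, 0, 0], [-4, 4, 0], 4], [[0, 0, 0], [-8, 4, 4], 4], [[0, 0, 0], [-12, 4, 8], 4]]}}

```text
clock: 4.4
tool_pos: [0.4982, -0.1256, 0.2237]
orientation: [78.6, 89.6, 178.9]
force: [2.0, 0.1, 1.0]
opening: 0.0194
```

Run:
```python
from h import *
t,s,w=snap('top'),snap('side'),snap('wrist')
k=L([.5318,.0187,.2155]); print('knobL',k)
need(W(-.009,.09,.30))
a=cv2.resize(t['image'][225:285,225:345,::-1],(400,200),interpolation=cv2.INTER_CUBIC)
b=cv2.resize(s['image'][160:250,160:220,::-1],(400,600),interpolation=cv2.INTER_CUBIC)
c=np.zeros((600,800,3),np.uint8); c[:,:400]=b; c[:200,400:]=a; c[200:500,400:]=cv2.resize(w['image'][:,:,::-1],(400,300));cv2.imwrite('pics/c2.png',c)
```

```text
knobL [-0.00888709  0.09033216  0.2155    ]
turn [array([ 0. ,  0.1, -0.1]), array([-1.8e+02,  1.0e-01,  1.0e-01])] shift [-7.44 -5.7  13.44] j6 -87.3 tcpL [-0.066  -0.0444  0.2256] F [ 0.5 -0.8  0.1] 4.55
```

View pics/c2.png

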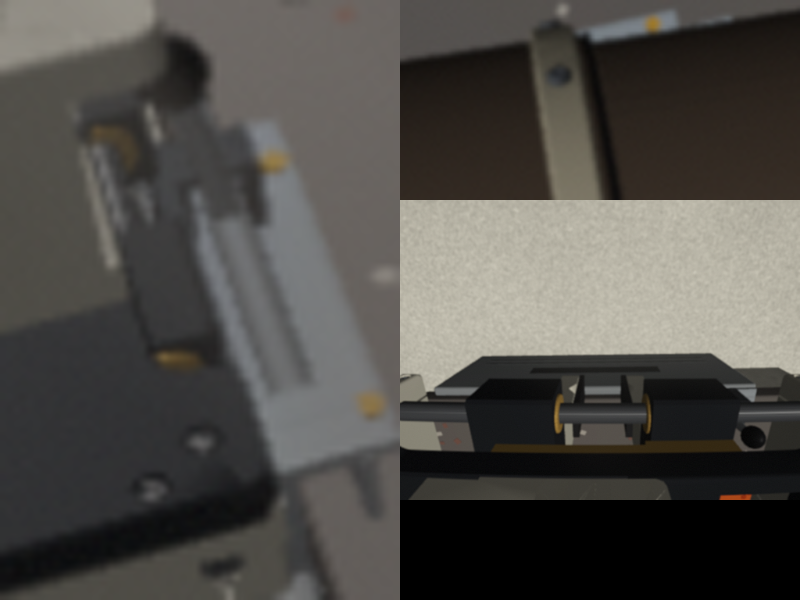

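Wrist picture: the knob is at (753,437), lower right; the arm hides the bin in the other two views. I'll go above the knob and look down.

{"op": "servo_tool", "data": {"deltas": [[[0, 0, 0], [-3, 0, 3], 4.5], [[0, 0, 0], [-6, -1, 6], 4.5], [[0, 0, 0], [-7.4, -3, 9], 4.5], [[0, 0, 0], [-7.4, -5, 12], 4.5], [[0, 0, 0], [-7.4, -5.7, 13.4], 4.5]]}}

```text
clock: 5.05
tool_pos: [0.533, 0.02, 0.299]
orientation: [15.9, 89.9, 116.5]
force: [-0.2, 0.5, -0.7]
opening: 0.045
```

Run:
```python
from h import *
s,w=snap('side'),snap('wrist')
need(W(-.009,.09,.20))
f=ctrl
for n,P in dict(knob=W(-.009,.09,.2155),keep=W(-.009,.0015,.158)).items(): print(n,'side',proj(s,P).round(),'wrist',proj(w,P).round())
c=np.zeros((600,800,3),np.uint8); c[:,:400]=cv2.resize(s['image'][160:250,160:220,::-1],(400,600),interpolation=cv2.INTER_CUBIC); c[:300,400:]=cv2.resize(w['image'][:,:,::-1],(400,300),interpolation=cv2.INTER_AREA);
c[300:,400:]=cv2.resize(w['image'][234:384,156:356,::-1],(400,300));cv2.imwrite('pics/c3.png',c)
```

```text
turn [array([ 0.1,  0.1, -0.2]), array([-1.799e+02,  2.000e-01,  1.000e-01])] shift [ 9.82  0.04 -0.1 ] j6 -102.5 tcpL [-0.0084  0.0908  0.2982] F [-0.4 -0.6 -0.8] 5.15
knob side [186. 171.] wrist [256. 192.]
keep side [202. 231.] wrist [171. 176.]
```

View pics/c3.png

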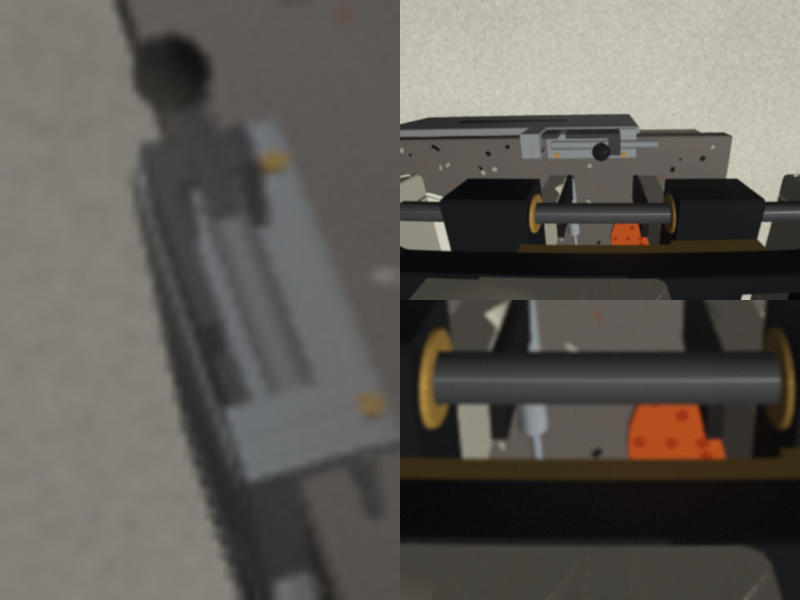

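Bin looks shut: its top lies flush along the ledge, with the keeper beside the plate at wrist pixel (173,187). The knob is at (256,194), exactly where predicted. I'll enlarge the guide.

Run:
```python
from h import *
s,w=snap('side'),snap('wrist')
g=lambda im:np.clip(im.astype(float)*1.8,0,255).astype(np.uint8)
c=np.zeros((600,800,3),np.uint8); c[:300]=g(cv2.resize(w['image'][155:215,150:310,::-1],(800,300),interpolation=cv2.INTER_CUBIC))
c[300:,:]=0
m=g(cv2.resize(s['image'][175:235,175:215,::-1],(400,600),interpolation=cv2.INTER_CUBIC)); c[300:,:]=cv2.resize(cv2.rotate(m,cv2.ROTATE_90_COUNTERCLOCKWISE),(800,300))[:, :]
cv2.imwrite('pics/c4.png',c)
for y in np.arange(0,.13,.01): 
  P=W(-.024,y,.172); a=proj(w,P);b=proj(s,P); print(round(y,3),((a-[150,155])*5).round(),((b-[175,175])).round(1), 'disp',((b[1]-175)*800/60).round(),(300+(215-b[0])*300/40).round())
```

```text
0.0 [85. 57.] [17.8 53.8] disp 717.0 466.0
0.01 [136.  57.] [16.4 49.3] disp 657.0 477.0
0.02 [186.  57.] [15.  44.8] disp 597.0 488.0
0.03 [237.  57.] [13.6 40.4] disp 539.0 498.0
0.04 [288.  57.] [12.3 36.1] disp 482.0 508.0
0.05 [338.  57.] [10.9 31.9] disp 426.0 518.0
0.06 [389.  57.] [ 9.6 27.8] disp 371.0 528.0
0.07 [440.  57.] [ 8.4 23.8] disp 317.0 537.0
0.08 [491.  57.] [ 7.1 19.8] disp 264.0 546.0
0.09 [542.  57.] [ 5.9 15.9] disp 212.0 555.0
0.1 [593.  57.] [ 4.8 12.1] disp 161.0 564.0
0.11 [644.  57.] [3.6 8.3] disp 111.0 573.0
0.12 [695.  57.] [2.5 4.7] disp 62.0 582.0
```

View pics/c4.png

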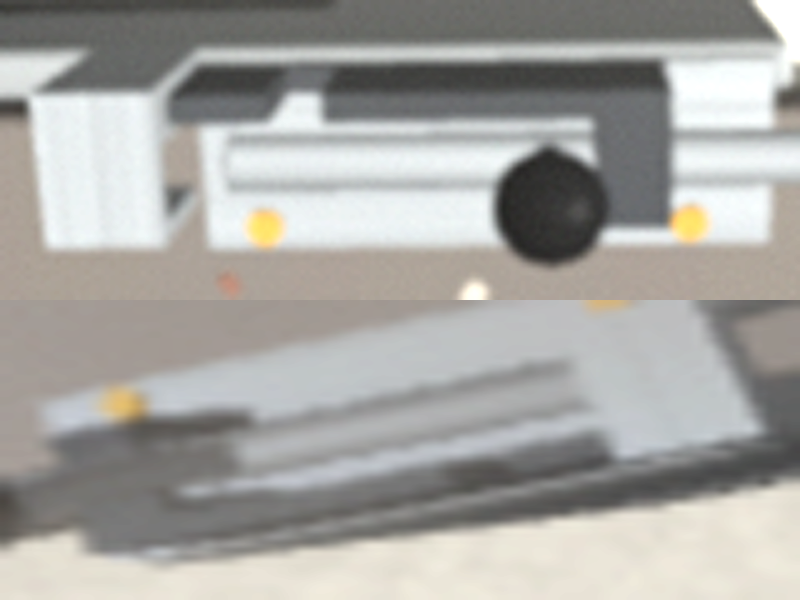

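The notch shows clearly: in the wrist view it lies between crop x 285 and 328, about y=43 mm in the ledge frame, and the side view gives about the same. I'll get exact numbers for the knob and notch.

Run:
```python
from h import *
w=snap('wrist'); g=cv2.cvtColor(w['image'],cv2.COLOR_RGB2GRAY)
sub=(g[178:212,244:276]<38).astype(np.uint8); n,l,st,c=cv2.connectedComponentsWithStats(sub); i=1+st[1:,4].argmax(); print(st[i],c[i]+[244,178])
k=c[i]+[244,178]; print('knobL wrist',L(onz(w,*k,.217)).round(4))
for r in(169,170,171,172,173,174): print(r,g[r,200:222])
for u in(206.5,215.5): print(L(onz(w,u,172,.172)).round(4))
need(W(-.009,.09,.20))
```

```text
[  7   8  21  22 334] [260.36227545 196.29640719]
knobL wrist [-0.008   0.0911  0.217 ]
169 [39 37 38 37 37 37 41 47 55 59 60 58 59 59 60 58 56 48 38 39 36 36]
170 [36 35 35 36 37 40 45 51 59 61 63 62 61 64 63 60 55 46 39 36 36 37]
171 [36 35 36 38 39 42 49 54 58 62 63 63 63 61 62 57 50 42 36 36 36 38]
172 [37 36 37 36 42 47 51 55 61 65 66 67 66 67 60 54 44 40 37 37 35 37]
173 [42 40 43 42 47 51 54 63 76 85 87 87 88 85 75 57 46 43 44 44 44 46]
174 [ 51  50  51  51  49  52  60  77 100 114 116 116 118 112  94  70  56  54
  53  54  53  55]
[-0.0186  0.0381  0.172 ]
[-0.0186  0.047   0.172 ]
turn [array([-0. ,  0. , -0.1]), array([ 1.8e+02, -2.0e-01, -1.0e-01])] shift [ 9.89 -0.07  0.1 ] j6 -102.4 tcpL [-0.0095  0.0889  0.2989] F [ 0.6 -0.6  0.2] 5.3
```

{"op": "servo_tool", "data": {"deltas": [[[0, 0, 0], [4, -0.1, 0.1], 4.5], [[0, 0, 0], [8, -0.1, 0.1], 4.5], [[0, 0, 0], [10, -0.1, 0.1], 4.5], [[0, 0, 0], [10.1, -0.1, 0.1], 3], [[0, 0, 0], [10.1, -0.1, 0.1], 2.4]]}}

```text
clock: 5.8
tool_pos: [0.5322, 0.0175, 0.1984]
orientation: [83.6, 89.9, -176.0]
force: [0.1, -0.0, 0.7]
opening: 0.0339
```

{"op": "servo_tool", "data": {"deltas": [[[0, 0, 0], [0, 0, 0], 1], [[0, 0, 0], [0, 0, 0], 1], [[0, 0, 0], [0, 0, 0], 1], [[0, 0, 0], [0, 0, 0], 1]]}}

```text
clock: 6.2
tool_pos: [0.5331, 0.0177, 0.2]
orientation: [-51.0, 90.0, 49.5]
force: [-1.6, 1.3, 6.4]
opening: 0.0182
```

```bash
python3 -c "
from h import *
need(W(-.009,.09,.20))"
```

```text
turn [array([-0.,  0.,  0.]), array([180.,   0.,  -0.])] shift [-0.    0.12  0.08] j6 -102.5 tcpL [-0.0078  0.0892  0.2   ] F [-1.6  1.3  6.4] 6.2
```

{"op": "servo_tool", "data": {"deltas": [[[0, 0, 0], [0, 0, -0.5], 1], [[0, 0, 0], [0, 0, -1], 1], [[0, 0, 0], [0, 0, -1.5], 1], [[0, 0, 0], [0, 0, -2], 1], [[0, 0, 0], [0, 0, -2.5], 1]]}}

```text
clock: 6.7
tool_pos: [0.5379, -0.0071, 0.2001]
orientation: [-58.0, 89.9, 42.5]
force: [0.3, 5.2, 1.7]
opening: 0.018
```

Run:
```python
from h import *
need(W(-.009,.09,.20)); o=ctrl.get_obs(); print(o['opening'])
s,w=snap('side'),snap('wrist'); c=np.zeros((600,800,3),np.uint8)
c[:,:400]=cv2.resize(s['image'][160:250,160:220,::-1],(400,600),interpolation=cv2.INTER_CUBIC)
c[:300,400:]=cv2.resize(w['image'][:,:,::-1],(400,300),interpolation=cv2.INTER_AREA)
c[300:,400:]=cv2.resize(w['image'][150:250,190:323,::-1],(400,300)); c=np.clip(c*1.6,0,255).astype(np.uint8)
cv2.imwrite('pics/c5.png',c)
```

```text
turn [array([-0. ,  0. ,  0.1]), array([ 1.8e+02,  1.0e-01, -1.0e-01])] shift [0.01 0.15 2.62] j6 -99.6 tcpL [-0.0076  0.0638  0.2001] F [0.3 5.2 1.7] 6.7
0.01804088190739032
```

View pics/c5.png

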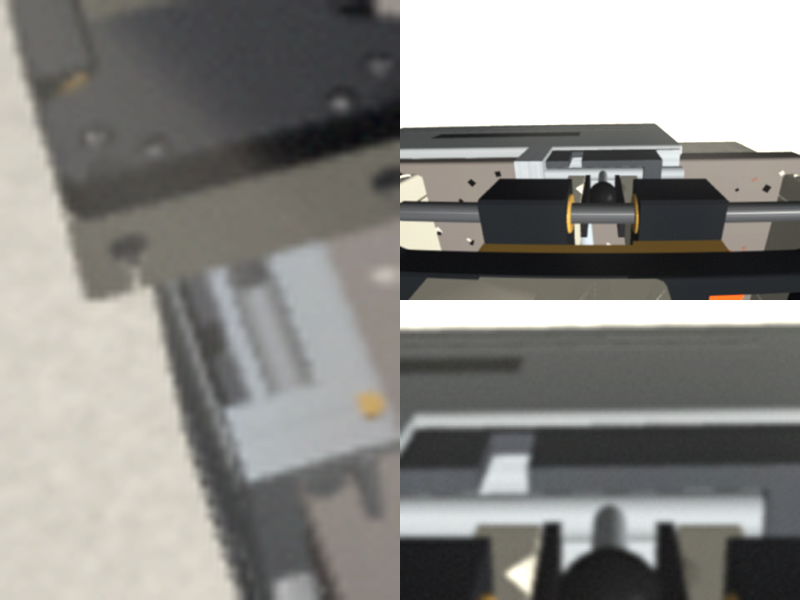

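Knob well gripped, stem at crop x 610, notch at 490 to 533, so about 22 to 25 mm remain. I'll slide 20 mm and then measure alignment.

{"op": "servo_tool", "data": {"deltas": [[[0, 0, 0], [0, 0, -0.5], 1], [[0, 0, 0], [0, 0, -1], 1], [[0, 0, 0], [0, 0, -1.5], 1], [[0, 0, 0], [0, 0, -2], 1], [[0, 0, 0], [0, 0, -2.1], 1]]}}

```text
clock: 7.3
tool_pos: [0.5418, -0.0282, 0.2001]
orientation: [-56.8, 89.9, 43.6]
force: [-0.3, 6.3, 1.8]
opening: 0.018
```

```bash
cat > look.py <<'E'
from h import *
w=snap('wrist'); g=cv2.cvtColor(w['image'],cv2.COLOR_RGB2GRAY)
need(W(-.009,.09,.20)); print(proj(w,W(-.008,L(ctrl.get_obs()['tool_pos'])[1],.172)))
for r in range(192,226,2): print(r,g[r,232:282])
E
python3 look.py
```

```text
turn [array([-0.1,  0. ,  0. ]), array([ 1.799e+02,  1.000e-01, -0.000e+00])] shift [0.01 0.14 4.76] j6 -97.3 tcpL [-0.0076  0.0424  0.2001] F [-0.3  5.5  0.6] 7.35
[258.16246329 218.25618927]
192 [82 83 83 81 84 83 84 82 83 83 83 81 78 73 73 72 73 72 72 73 74 72 72 74
 73 73 72 72 73 70 68 68 68 66 68 66 67 65 67 68 67 67 66 66 67 65 61 57
 55 54]
194 [32 32 33 33 32 32 33 33 33 31 32 32 30 31 32 35 42 45 48 49 48 48 48 48
 48 49 49 48 49 47 42 32 30 31 31 30 29 31 31 30 30 29 29 32 31 31 31 31
 31 29]
196 [33 33 35 34 32 32 31 33 33 32 33 31 31 31 33 42 54 60 61 62 62 63 63 61
 63 62 62 63 61 59 48 38 32 32 33 31 33 32 32 33 30 31 30 33 32 33 33 31
 32 30]
198 [32 33 34 32 33 33 33 32 32 31 32 33 32 33 33 44 54 62 61 60 62 60 61 61
 62 62 61 63 60 60 53 40 33 30 31 32 31 33 32 34 32 31 31 32 32 31 30 31
 33 32]
200 [33 32 32 33 33 32 31 31 32 31 33 32 32 33 34 45 59 64 67 69 69 69 68 69
 69 68 68 70 68 68 58 44 32 31 31 33 32 31 32 32 32 32 32 31 31 30 31 31
 31 30]
202 [ 32  33  32  33  31  32  32  33  30  31  32  31  31  30  39  62  97 119
 123 128 131 132 132 132 132 132 132 132
[... 1628 characters left out ...]
11 114 116 115 115
 114 116 115 115 115 115 116 117 117 116 116 117 116 117]
220 [129 130 129 130 130 132 131 131 131 131 132 131 132 131 132 132 133 131
 131 131 131 133 127 115  92  68  51  47  50  62  78  98 117 129 131 133
 132 133 132 131 132 133 134 133 133 132 134 133 132 132]
222 [143 142 141 143 142 142 139 139 139 140 139 140 141 143 142 142 142 143
 142 142 142 138 120  87  57  45  45  47  51  59  70  88 108 130 141 143
 142 143 143 143 143 143 141 139 138 139 139 140 140 142]
224 [120 121 121 122 124 105  82  69  68  67  75 101 127 141 144 144 144 144
 143 144 144 138 107  68  48  44  45  47  51  60  70  84 100 125 139 144
 143 144 144 143 146 142 125  96  74  67  68  68  84 112]
```

About 3 mm remains (stem centre at column 259.4, notch centre at 255, 1.4 px/mm).

{"op": "servo_tool", "data": {"deltas": [[[0, 0, 0], [0, 0, -0.15], 1], [[0, 0, 0], [0, 0, -0.3], 1], [[0, 0, 0], [0, 0, -0.33], 1]]}}

```text
clock: 7.65
tool_pos: [0.5424, -0.0312, 0.2001]
orientation: [-44.0, 89.9, 56.5]
force: [-0.8, 6.2, 1.9]
opening: 0.018
```

```bash
sed -i 's/range(192,226,2)/(204,208,222,226)/' look.py; python3 look.py
```

```text
turn [array([-0.1,  0.1,  0.1]), array([ 1.799e+02,  1.000e-01, -1.000e-01])] shift [0.01 0.15 5.06] j6 -96.9 tcpL [-0.0076  0.0394  0.2001] F [-0.3  6.   1.6] 7.7
[258.20451857 218.20660099]
204 [ 32  31  31  33  34  32  33  33  34  31  32  32  31  32  32  31  32  31
  41  72 112 135 139 139 139 139 140 138 139 139 138 138 139 133 107  69
  38  31  31  32  32  34  34  34  32  33  32  33  33  33]
208 [ 63  62  62  63  61  63  63  64  63  64  61  63  60  62  63  61  61  62
  67  92 122 140 143 144 143 143 143 144 142 143 145 143 144 145 133 102
  69  58  59  62  60  59  60  61  61  60  61  61  60  61]
222 [142 143 142 142 142 141 139 140 139 138 139 140 142 141 143 142 143 142
 142 143 142 138 120  87  57  47  45  46  50  58  72  87 109 129 141 143
 142 143 141 143 143 143 142 139 141 139 139 139 140 142]
226 [ 71  71  70  76  79  63  36  20  17  18  43  85 121 138 141 139 138 139
 139 139 140 131 101  62  45  47  47  46  50  58  68  82  98 116 130 137
 137 138 138 138 140 134 115  74  34  16  15  20  39  67]
```

Aligned (stem 259.4, notch 259.2). Now swing gently to 0.4 rad.

{"op": "servo_tool", "data": {"deltas": [[[0, 0, 0], [0.03, 0.6, 0], 1], [[0, 0, 0], [0.12, 1.19, 0], 1], [[0, 0, 0], [0.27, 1.77, 0], 1], [[0, 0, 0], [0.47, 2.34, 0], 1], [[0, 0, 0], [0.47, 2.34, 0], 1]]}}

```text
clock: 8.2
tool_pos: [0.5193, -0.0348, 0.1944]
orientation: [-36.8, 89.9, 63.6]
force: [3.5, 5.8, -6.6]
opening: 0.0178
```

```bash
python3 -c "
from h import *
need(W(-.009,.09,.20))"
```

```text
turn [array([-0.1,  0.1,  0.1]), array([ 1.799e+02,  1.000e-01, -2.000e-01])] shift [-0.55 -2.19  5.01] j6 -97.2 tcpL [-0.031   0.04    0.1944] F [ 3.5  5.8 -6.6] 8.2
```

{"op": "servo_tool", "data": {"deltas": [[[0, 0, 0], [0.2, 0.25, 0], 1], [[0, 0, 0], [0.36, 0.5, 0], 1], [[0, 0, 0], [0.5, 0.73, 0], 1]]}}

```text
clock: 8.5
tool_pos: [0.5125, -0.036, 0.1895]
orientation: [-52.5, 89.8, 47.9]
force: [2.4, 5.0, 0.0]
opening: 0.0179
```

```bash
python3 -c "
from h import *
need(W(-.009,.09,.20))"
```

```text
turn [array([-0.1,  0.1,  0.2]), array([179.9,   0.2,  -0.2])] shift [-1.03 -2.88  5.  ] j6 -97.4 tcpL [-0.0379  0.0401  0.1895] F [2.4 5.  0. ] 8.5
```

{"op": "servo_tool", "data": {"deltas": [[[0, 0, 0], [0.1, 0.15, 0], 1], [[0, 0, 0], [0.2, 0.3, 0], 1], [[0, 0, 0], [0.2, 0.3, 0], 1]]}}

```text
clock: 8.8
tool_pos: [0.5096, -0.0364, 0.1874]
orientation: [-55.2, 89.8, 45.2]
force: [1.1, 4.6, -0.9]
opening: 0.018
```

```bash
python3 -c "
from h import *
need(W(-.009,.09,.20))"
```

```text
turn [array([-0.1,  0.1,  0.2]), array([179.9,   0.3,  -0.2])] shift [-1.24 -3.17  4.98] j6 -97.4 tcpL [-0.0408  0.0402  0.1874] F [ 1.1  4.6 -0.9] 8.8
```

{"op": "servo_tool", "data": {"deltas": [[[0, 0, 0], [0.22, 0.27, 0], 1], [[0, 0, 0], [0.45, 0.53, 0], 1], [[0, 0, 0], [0.7, 0.77, 0], 1], [[0, 0, 0], [0.95, 1.0, 0], 1]]}}

```text
clock: 9.2
tool_pos: [0.4999, -0.0381, 0.1778]
orientation: [-60.1, 89.7, 40.3]
force: [1.9, 4.7, 1.0]
opening: 0.0181
```

```bash
python3 -c "
from h import *
need(W(-.009,.09,.20))"
```

```text
turn [array([-0.1,  0.1,  0.2]), array([179.9,   0.4,  -0.2])] shift [-2.19 -4.16  4.98] j6 -97.6 tcpL [-0.0506  0.0403  0.1778] F [1.9 4.7 1. ] 9.2
```

{"op": "servo_tool", "data": {"deltas": [[[0, 0, 0], [0.5, 0.5, 0], 1], [[0, 0, 0], [1.0, 0.95, 0], 1], [[0, 0, 0], [1.5, 1.25, 0], 1], [[0, 0, 0], [2.0, 1.45, 0], 1], [[0, 0, 0], [2.4, 1.58, 0], 1]]}}

```text
clock: 9.7
tool_pos: [0.4856, -0.0407, 0.1541]
orientation: [-72.7, 89.6, 27.7]
force: [3.1, 4.7, 1.4]
opening: 0.0178
```

```bash
python3 -c "
from h import *
need(W(-.068,.04,.131))"
```

```text
turn [array([-0.1,  0.1,  0.4]), array([179.9,   0.6,  -0.2])] shift [ 2.3   0.3  -0.04] j6 -97.8 tcpL [-0.0652  0.0403  0.1541] F [3.1 4.7 1.4] 9.7
```

{"op": "servo_tool", "data": {"deltas": [[[0, 0, 0], [0.5, 0.1, 0], 1], [[0, 0, 0], [1.0, 0.2, 0], 1], [[0, 0, 0], [1.4, 0.22, 0], 1], [[0, 0, 0], [1.7, 0.2, 0], 1], [[0, 0, 0], [1.9, 0.2, 0], 1]]}}

```text
clock: 10.2
tool_pos: [0.4827, -0.0413, 0.1343]
orientation: [-65.4, 89.7, 35.1]
force: [-4.0, 3.3, 2.6]
opening: 0.0178
```

```bash
python3 -c "
from h import *
need(W(-.068,.04,.131))"
```

```text
turn [array([-0.1,  0.1,  0.3]), array([179.9,   0.4,  -0.2])] shift [ 0.33 -0.01 -0.03] j6 -97.9 tcpL [-0.0681  0.0403  0.1343] F [-4.   3.3  2.6] 10.2
```

{"op": "servo_tool", "data": {"deltas": [[[0, 0, 0], [0.1, -0.05, 0], 1], [[0, 0, 0], [0.2, -0.08, 0], 1], [[0, 0, 0], [0.3, -0.1, 0], 1]]}}

```text
clock: 10.5
tool_pos: [0.4827, -0.0414, 0.1309]
orientation: [-48.8, 89.8, 51.6]
force: [-4.6, 4.0, 2.1]
opening: 0.0174
```

{"op": "servo_tool", "data": {"deltas": [[[0, 0, 0], [0.1, 0, 0], 1], [[0, 0, 0], [0.2, 0, 0], 1], [[0, 0, 0], [0.2, 0, 0], 1]]}}

```text
clock: 10.8
tool_pos: [0.4827, -0.0414, 0.1287]
orientation: [-45.7, 89.8, 54.7]
force: [-1.4, 4.5, 0.7]
opening: 0.0174
```

{"op": "servo_tool", "data": {"deltas": [[[0, 0, 0], [0.1, 0, 0], 1], [[0, 0, 0], [0.2, 0, 0], 1], [[0, 0, 0], [0.2, 0, 0], 1]]}}

```text
clock: 11.1
tool_pos: [0.4828, -0.0414, 0.1271]
orientation: [-51.5, 89.8, 48.9]
force: [-4.2, 4.9, 6.8]
opening: 0.0176
```

Run:
```python
from h import *
need(W(-.068,.04,.131))
s,w,t=snap('side'),snap('wrist'),snap('top'); c=np.zeros((600,800,3),np.uint8)
c[:,:400]=cv2.resize(s['image'][160:250,150:210,::-1],(400,600),interpolation=cv2.INTER_CUBIC)
c[:300,400:]=cv2.resize(w['image'][:,:,::-1],(400,300),interpolation=cv2.INTER_AREA)
c[300:,400:]=cv2.resize(w['image'][150:275,170:337,::-1],(400,300)); c=np.clip(c*1.6,0,255).astype(np.uint8)
cv2.imwrite('pics/c6.png',c)
```

```text
turn [array([-0.1,  0.1,  0.1]), array([179.9,   0.2,  -0.2])] shift [-0.39 -0.01 -0.02] j6 -97.9 tcpL [-0.0681  0.0402  0.1271] F [-4.2  4.9  6.8] 11.1
```

View pics/c6.png

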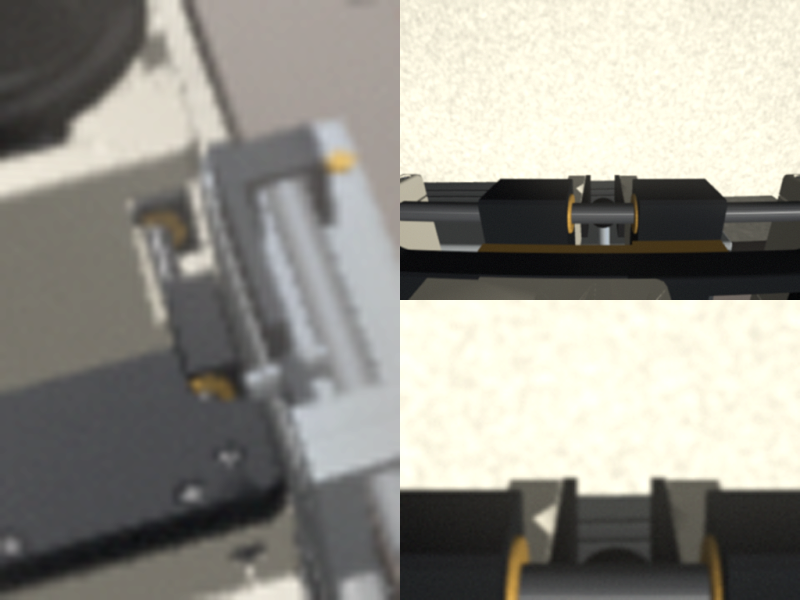

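Stem lies in the notch (side crop (265,380)), and the force rose at the handle's limit. Ease the load off, open, back straight out.

{"op": "servo_tool", "data": {"deltas": [[[0, 0, 0], [-0.05, 0, 0.1], 1.2], [[0, 0, 0], [-0.05, 0, 0.15], 3], [[0, 0, 0], [-0.05, 0, 0.15], 4.5], [[0, 0, 0], [-0.05, 0, 0.15], 4.5], [[0, 0, 0], [-0.05, 0, 0.15], 4.5]]}}

```text
clock: 11.75
tool_pos: [0.4825, -0.04, 0.1275]
orientation: [-51.9, 89.8, 48.6]
force: [0.4, -0.4, -0.1]
opening: 0.0425
```

{"op": "servo_tool", "data": {"deltas": [[[0, 0, 0], [0, 1, 0], 4.5], [[0, 0, 0], [0, 3, 0], 4.5], [[0, 0, 0], [0, 6, 0], 4.5], [[0, 0, 0], [-3, 7, -3], 4.5], [[0, 0, 0], [-6, 7, -7], 4.5]]}}

```text
clock: 12.25
tool_pos: [0.4234, -0.1216, 0.1877]
orientation: [-18.7, 89.9, 81.9]
force: [3.5, 0.9, 0.1]
opening: 0.045
```

{"op": "servo_tool", "data": {"deltas": [[[0, 0, 0], [-2, 1, -4], 4.5], [[0, 0, 0], [-3, 3, -8], 4.5], [[0, 0, 0], [-3, 5, -12], 4.5], [[0, 0, 0], [-3, 7, -16], 4.5], [[0, 0, 0], [-3, 9, -20], 4.5]]}}

```text
clock: 12.75
tool_pos: [0.3703, -0.3362, 0.2174]
orientation: [-34.9, 89.8, 65.7]
force: [1.5, -0.4, 0.0]
opening: 0.0451
```

Run:
```python
from h import *
need(W(-.068,.04,.131))
s,t=snap('side'),snap('top'); c=np.zeros((600,800,3),np.uint8)
c[:,:400]=cv2.resize(s['image'][160:250,155:215,::-1],(400,600),interpolation=cv2.INTER_CUBIC)
c[:300,400:]=cv2.resize(t['image'][:,:,::-1],(400,300),interpolation=cv2.INTER_AREA)
c[300:,400:]=cv2.resize(t['image'][220:295,240:340,::-1],(400,300)); c=np.clip(c*1.6,0,255).astype(np.uint8)
cv2.imwrite('pics/c7.png',c)
```

```text
turn [array([0.1, 0.1, 0.1]), array([-1.799e+02, -1.000e-01,  2.000e-01])] shift [  8.72 -16.47  26.87] j6 -59.5 tcpL [-0.2324 -0.2292  0.2174] F [ 1.5 -0.4  0. ] 12.75
```

View pics/c7.png

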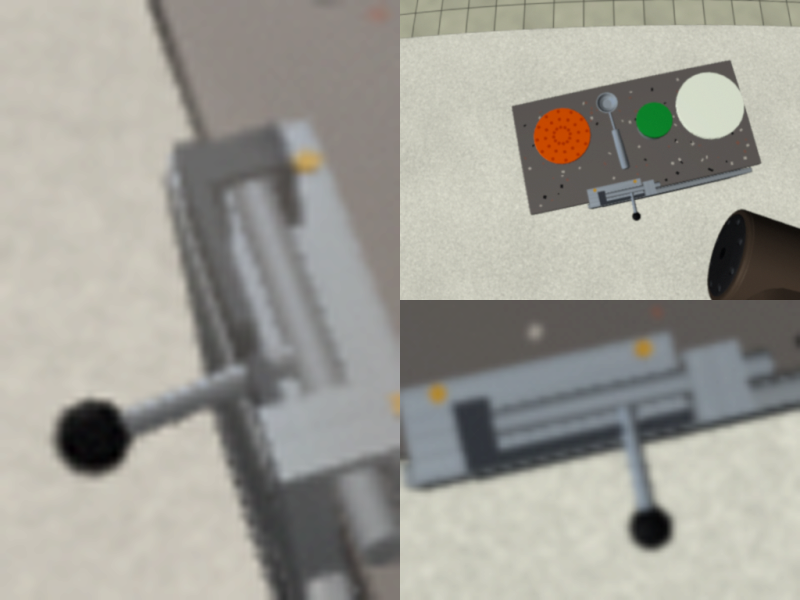

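Bin shut, bolt through the keeper and out past it, handle down with the knob at crop (650,527), ledge items in place. I'll triangulate the knob and, if it is fully down, hand in.

Run:
```python
from h import *
t,s=snap('top'),snap('side')
p,e=tri(t,(302.5,276.8),s,(169,225.5)); l=L(p); th=np.arctan2(-.0085-l[0],l[2]-.158); print(l.round(4),e,th)
if th>1.6 and e<.003: print(ctrl.close_job())
```

```text
[-0.0597  0.0407  0.1473] 0.00016525806102030247 1.7776407972769819
the job is handed in; nothing more can be done
None
```

I pushed the bin shut, slid the bolt into the keeper, turned the handle fully down into its notch and let go. I then moved the arm away and handed the job in at about 13 s.

- **Bin:** it reached its stop with about 14 N of contact force, well under 25 N. The later pictures show it flush with the ledge.
- **Bolt:** I found the notch in the wrist picture, then turned the handle in gently to feel for it. It lay at about 50 mm of travel, though earlier estimates gave 47 to 50 mm. Nothing blocked the handle past 0.5 rad.
- **Forces:** the sideways (spring) force was about 5–6 N. The rest was mostly a few newtons, with one 7.5 N reading before 0.5 rad that pointed along the stem, and 6.8 N vertical at the handle's limit.
- **Last check after release:** the final picture shows the bolt through the keeper, holding by itself, and the ledge things where they were. The knob's measured position gives 1.78 rad against the 1.72 limit, so the handle is fully down within measuring error. It came out about 51 mm from the bolt's axis along x, where about 59 mm is expected. That is probably picture error, and I did not resolve it.

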